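Lay a painted panel flat and spring it into the varnishing holder

TASK

Take the green painted panel out of the drying rack, lay it down flat on the bare table top with its picture up and let go of it. Then take it again across its width, push the red sprung jaw of the panel holder well back, slip the panel in under both lips and let the jaw close, so that it lies picture up, pressed down flat on the wooden bed, lengthwise and in the middle of it, clamped between the red jaw and the blue stop. Leave the orange panel, the jar, the tape and the brush tin where they are.

Things in the scene. Friction and masses are not known exactly. Their poses are not given: they have to be found in the camera images.
- green_panel: Wooden block 160 (x) x 60 (y) x 24 mm (z), 0.13-0.25 kg, origin at its centre. +z face: picture, green with black bar, pot and leaves; -z: bare wood; edges green. Starts on a long edge in either slot of the rack, picture facing the rack's +y, underside 8 mm and top edge 68 mm above the table. Either end may go to the jaw.
- orange_panel: A panel of the same size and axes with an orange picture and edges, standing in the rack's other slot. Leave it.
- rack: Drying rack fixed to the table: board 150 x 150 x 8 mm, two slots along its x axis at y = -40 and +40 mm, each 31 mm wide between rails 10 mm thick that rise to 20 mm above the table. Origin: centre of the underside. Stands left or right of the free middle of the table; yaw varies.
- holder: Panel holder fixed to the table, opposite side to the rack. Origin on the table top under the middle of a seated panel; x axis from the red jaw (-x) to the blue stop (+x), roughly away from the robot. Base plate x -155 to +95, y +-50, 10 mm high; wooden bed 40 mm wide, top 34 mm above the table: the panel overhangs it 10 mm each side. Grey back plate at x -150, 60 mm high.
- seat (a point): Fixed point on top of the bed under the middle of a seated panel, 34 mm above the table, axes as the holder's. With the jaw shut only 146 mm is free between jaw and stop; a seated panel holds the jaw 14 mm open. A level panel cannot drop in: even with the jaw fully back the lips are 156 mm apart. One way: tilt about 0.4 rad. Once clamped the panel does not sink by itself: press it down (10 to 15 N).
- stop_face (a point): Middle of the blue stop's inner face at bed height; holder x = +80 mm. The stop is 70 mm wide, 12 mm thick; its lip reaches 12 mm inward (to x = +68); lip underside 66 mm, top 71 mm above the table, so the lip stands 8 mm above a seated panel.
- jaw (a joint): Travel of the red jaw in m: 0 shut (at rest), grows as it is pushed towards holder -x, firm end at 0.038. The spring pushes back with 2.4 N at 0, 10 N at 0.038. Put one end under the jaw's lip, push back to about 0.033, lower the other end inside the stop's lip; the spring then slides the panel along under the stop's lip.
- jaw_face (a point): Middle of the red jaw's inner (+x) face at bed height, 34 mm above the table; moves with the jaw: holder x = -66 mm minus the travel. Jaw 70 mm wide, block 30 mm deep; its lip reaches 16 mm from this face towards the stop; lip underside 66 mm, top 71 mm above the table.
- jar: White paint jar, 72 mm wide, 85 mm high, loose; origin at the centre of its underside. Leave it.
- tape: Roll of blue tape lying flat, 90 mm wide, 25 mm high, loose; origin at the centre of its underside. Leave it.
- brush_tin: White tin 80 mm wide, 100 mm high, brushes up to about 195 mm, loose; origin at the centre of its underside. Leave it.
Things that resemble listed ones, but are neither listed nor needed, are in the scene too. What is meant by the green_panel is not pink or purple, and is the larger of those in its own colour.

How it is judged:
On the way, in this order (a step that is already met when the one before it is completed fails the run):
1. the green panel lies flat on the table top, picture up, let go and at rest (angle between green_panel's own z axis and vertical below 0.1 rad and height (world z) of green_panel below 0.017 m and contact force between green_panel and the fingers below 0.3 N and linear speed of green_panel below 0.03 m/s), for 0.2 s.
2. the red jaw is pushed back more than 22 mm (value of joint jaw above 0.022 m), for 0.05 s.
At the end, for the whole second after the job is handed in: The green panel lies let go and at rest on the bed of the holder, picture up (within 0.06 rad of level), flat on the bed (within 3 mm), centred on the seat within 6 mm along and 9 mm across, in line with the holder within 0.08 rad, and holds the jaw 9 to 19 mm open (x of green_panel in the frame of seat between -0.006 and 0.006 m and y of green_panel in the frame of seat between -0.009 and 0.009 m and z of green_panel in the frame of seat between 0.009 and 0.015 m and angle between green_panel's own z axis and vertical below 0.06 rad and angle between the x axis of green_panel and the x axis of holder, either way round below 0.08 rad and value of joint jaw between 0.009 and 0.019 m and linear speed of green_panel below 0.02 m/s and contact force between green_panel and the fingers below 0.3 N); the robot touches nothing.
It fails at once if a bystander (orange panel, jar, tape or brush tin) is moved more than 25 mm or knocked over (distance of any of orange_panel, jar, tape, brush_tin from where it was at the start of the episode above 0.025 m or angle between any of jar, brush_tin's own z axis and vertical above 0.5 rad).
It also fails if it takes over 67 s, if anything falls off the work surface, if the arm or the gripper's body presses on something with over 40 N, if the wrist force passes 120 N, or if a joint passes its speed limit or range.

ROBOT

A 6-joint arm with a two-finger parallel gripper is mounted at the origin on the work surface. World frame = base frame: x ahead of the robot, y to its left, z up, the work surface at z = 0. Lengths are in m, angles in rad, forces in N, time in s.
With the tool pointing down it reaches from about 0.375 to 0.9 m from the base axis. Payload 3.1 kg.
Tool frame: the origin (TCP) lies at the very end of the fingers, on their centre line; the grasp point (between the pads) lies 19 mm behind it (manip.grasp_offset is the distance from the TCP to the grasp point, in m); x points along the fingers, z is the direction in which the jaws open and shut, and the axes are right-handed (so a half turn about x gives the same grasp; the last joint's range is limited). The gripper opens to 85 mm and grips with 20 to 120 N. Pads are 22 mm wide; open, the fingers measure 114 mm over their backs; the gripper's body (76 mm by 85 mm) begins 54 mm behind the grasp point. The pads swing forward as they close: fully open they stand 13 mm farther back than shut.
Start: joints at [-1.506, 0.527, 1.433, -0, 1.181, -0.178], TCP at [0.15, -0.607, 0.231] pointing down, gripper open.
Joint ranges: [-3.08, 3.08], [-0.75, 2.2], [0.22, 2.44], [-1.43, 4.57], [0, 2.65], [-2.85, 2.85]. Speed limits (rad/s): [2.79, 2.79, 3.14, 3.14, 3.14, 3.14].

INTERFACE

Orientations are given as a unit quaternion [x, y, z, w].
In Python, from station import manip gives the robot as it stands.
- The arm moves only by the tool send_rows, never from a script. Its argument "steps" is a list that holds one entry, the list of rows, each a list of 5 numbers: the closure, from 0 (fully open) to 1 (shut), then the shift along the world's x, y, z in m, then the turn about the world's z in rad. A call has 1 to 8 rows; each row is the pose to reach, as a shift and turn from the pose commanded when the call began; what a row does not reach only later rows make up. A row lasts 1/8 s, in which the tool goes at most 62.5 mm and 10.7 degrees, less where a joint would pass 70% of its speed; a pose out of reach is approached as far as the arm can. A call with a gripper value outside its range is refused whole. The fingers move at their own pace and stop on an object; "grip_force" is the grip in N (left out, the last holds). Time passes only in rows, so rows that repeat a pose let the fingers close. It gives the time, the measured TCP pose, the force and the opening at its end, in the units of the state.
- manip.sense(): the state, without advancing time (a new reading comes with each control period).
- manip.snapshot(name): name is "scene" or "top" or "wrist"; returns the picture (480x640x3 uint8, red, green, blue); there is no depth.
- manip.camera_params(name): a dict with "fx", "fy", "cx", "cy" (pixels), "T" (4x4, takes a point from camera to world coordinates); the wrist camera has in their place "tool_from_camera" (4x4, takes a point from camera to tool coordinates, whose origin is the TCP and whose axes are the tool frame's). Camera axes: x right, y down, z forward; pixel columns grow to the right and rows downward; lengths in m; the calibration is good to about 2 mm. A picture is of the moment at which its call begins: read the wrist's pose just before it. camera_params takes no time and is no camera call.
- manip.sign_off(): hands the job in, once; it reports no verdict.
The state is a dict: "t": time; "q": joint angles; "qd": joint speeds; "tau": joint torques, N m; "tcp_pos": TCP position; "tool_rot": TCP orientation; "force": force on the tool from outside, world axes, zero at the start; "ft_torque": the same for the moment, N m; "finger_gap": opening from 0.0 (shut) to 1.0 (fully open).
Only numpy, scipy, OpenCV 4.12 (cv2) and the standard library are available. Lean on these libraries where they do the work, as an engineer would, in place of code of your own. Each camera call takes 0.05 s, during which the arm holds its last target.

## Working session

There is one attempt and no reset: what is moved stays moved. The work goes in short steps, Python scripts to look and compute and a tool call to move; the robot and the scene stay as the last step left them, time stands still between calls to the robot, and variables do not carry over. Pictures are saved under pics/ and viewed, and the job is handed in when it is done.

Besides the shell and the picture viewer there is one more tool, called as name([rows], argument=value, ...), one row to a line, values as JSON. send_rows: Moves the arm, as the interface text tells. Its arguments: {"type":"object","properties":{"steps":{"type":"array","items":{"type":"array","items":{"type":"array","items":{"type":"number"}}}},"grip_force":{"type":"number"}},"required":["steps"]}

```bash
ls; mkdir -p pics; python3 - <<'E'
from station import manip
import cv2,numpy as np
print(manip.sense())
for n in("scene","top"):
    im=manip.snapshot(n); cv2.imwrite(f"pics/{n}0.png",im[:,:,::-1])
    print(n,manip.camera_params(n))
print(manip.camera_params("wrist"))
E
```

```text
pics
{'t': 0.0, 'q': array([-1.50651192e+00,  5.28465982e-01,  1.43389089e+00, -1.36252612e-05,
        1.18138417e+00, -1.78500100e-01]), 'qd': array([-1.37680128e-04,  3.73636309e-04,  3.73541297e-04,  5.41200554e-05,
       -2.00961360e-03, -3.58220013e-04]), 'tau': array([ 6.90203888e-04, -4.42344618e+01, -1.78023344e+01, -2.67813157e-04,
        8.60030676e-03, -2.60627274e-06]), 'tcp_pos': array([ 0.15023276, -0.60594811,  0.23033735]), 'tool_rot': array([ 0.43633555,  0.55737737, -0.43520773,  0.55635959]), 'force': array([-0.68783542, -0.7989639 , -0.10669535]), 'ft_torque': array([-0.02754932, -0.04130266,  0.04404194]), 'finger_gap': 1.000675042574389}
scene {'fx': 572.5445288711129, 'fy': 572.5445288711129, 'cx': 314.685382380454, 'cy': 240.70247623064296, 'T': array([[-0.88386557,  0.27489659, -0.37843563,  1.1190455 ],
       [ 0.4674376 ,  0.48998339, -0.73581137,  1.19403924],
       [-0.01684486, -0.82725338, -0.56157644,  0.98427966],
       [ 0.        ,  0.        ,  0.        ,  1.        ]])}
top {'fx': 595.1767802523808, 'fy': 595.1767802523808, 'cx': 312.5150810701088, 'cy': 249.46200758742677, 'T': array([[ 0.02343107, -0.99465226,  0.10058766,  0.29873308],
       [-0.99956348, -0.02511947, -0.01555164,  0.00592676],
       [ 0.01799518, -0.10017936, -0.99480665,  1.91330852],
       [ 0.        ,  0.        ,  0.        ,  1.        ]])}
{'fx': 410.8795408147052, 'fy': 410.8795408147052, 'cx': 318.2854417916784, 'cy': 244.2309712086557, 'tool_from_camera': array([[ 9.05066538e-04, -3.01617100e-01,  9.53428710e-01,
        -1.42362939e-01],
       [ 1.19932922e-04, -9.53429061e-01, -3.01617325e-01,
         7.69576988e-02],
       [ 9.99999583e-01,  3.87331239e-04, -8.26742920e-04,
        -6.06402370e-04],
       [ 0.00000000e+00,  0.00000000e+00,  0.00000000e+00,
         1.00000000e+00]])}
```

View pics/scene0.png

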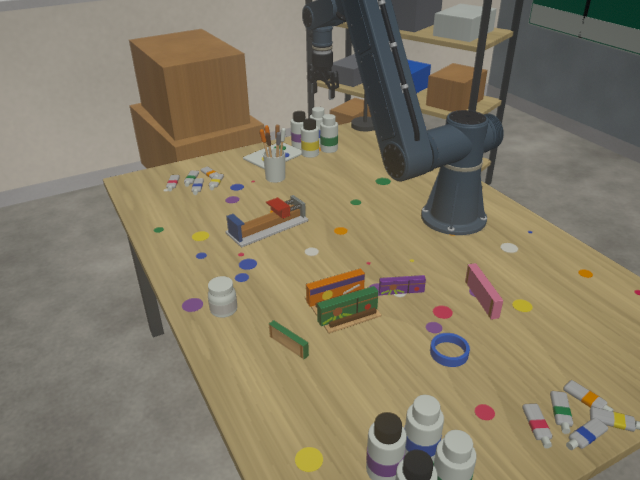

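View pics/top0.png

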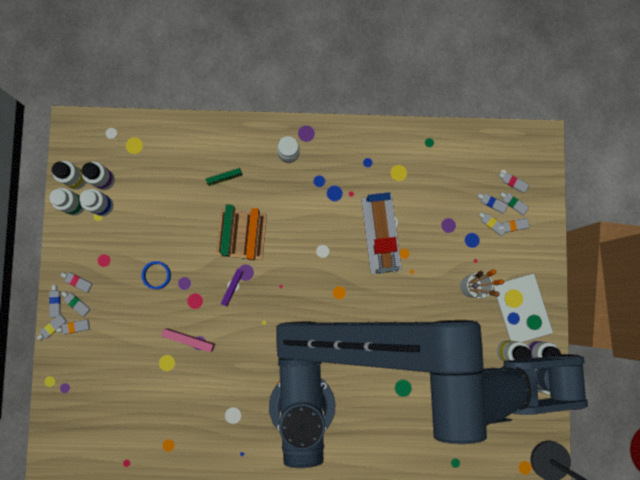

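```bash
cat > h.py <<'E'
from station import manip
import cv2,numpy as np
from scipy.spatial.transform import Rotation as Ro
def cam(name):
    p=manip.camera_params(name)
    if name=="wrist":
        s=manip.sense(); T=np.eye(4); T[:3,:3]=Ro.from_quat(s['tool_rot']).as_matrix(); T[:3,3]=s['tcp_pos']
        T=T@p['tool_from_camera']
    else: T=p['T']
    return p,T
def ray(p,T,uv,z):
    uv=np.atleast_2d(np.asarray(uv,float))
    d=np.c_[(uv[:,0]-p['cx'])/p['fx'],(uv[:,1]-p['cy'])/p['fy'],np.ones(len(uv))]@T[:3,:3].T
    o=T[:3,3]; return o+d*((z-o[2])/d[:,2])[:,None]
def rect(im,p,T,lo,hi,z,roi,amin=60):
    h=cv2.cvtColor(im,cv2.COLOR_RGB2HSV); m=cv2.inRange(h,lo,hi)
    k=np.zeros_like(m); x0,y0,x1,y1=roi; k[y0:y1,x0:x1]=m[y0:y1,x0:x1]
    cs,_=cv2.findContours(k,cv2.RETR_EXTERNAL,cv2.CHAIN_APPROX_NONE)
    out=[]
    for c in cs:
        if cv2.contourArea(c)<amin: continue
        w=ray(p,T,c[:,0,:],z)[:,:2].astype(np.float32)*1000
        (cx,cy),(a,b),an=cv2.minAreaRect(w)
        bx=cv2.boxPoints(((cx,cy),(a,b),an)); 
        e=bx[1]-bx[0]; f=bx[2]-bx[1]; l=e if np.hypot(*e)>np.hypot(*f) else f
        yaw=np.arctan2(l[1],l[0]); yaw=(yaw+np.pi/2)%np.pi-np.pi/2
        out.append((cv2.boundingRect(c),round(cx,1),round(cy,1),round(max(a,b),1),round(min(a,b),1),round(float(yaw),3)))
    return out
E
python3 - <<'E'
from h import *
s=manip.sense();R=Ro.from_quat(s['tool_rot']).as_matrix();print(R.round(3))
im=cv2.imread("pics/top0.png")[:,:,::-1].copy();p,T=cam("top")
print("green",rect(im,p,T,(45,80,20),(85,255,255),.068,(200,150,275,280)))
print("orange",rect(im,p,T,(5,180,120),(20,255,255),.068,(235,190,275,280)))
print("red jaw",rect(im,p,T,(0,180,80),(6,255,255),.071,(355,180,410,280)))
print("blue stop",rect(im,p,T,(100,120,30),(125,255,255),.071,(355,180,410,280)))
print("grey",ray(p,T,[[363,200],[388,274],[372,274],[401,268],[395,194]],.01).round(3))
cv2.imwrite("pics/c.png",cv2.resize(im[160:300,190:430,::-1],None,fx=3.3,fy=3.3,interpolation=cv2.INTER_CUBIC))
E
```

```text
[[-0.     0.971  0.24 ]
 [ 0.002  0.24  -0.971]
 [-1.     0.    -0.002]]
green [((220, 204, 13, 52), 541.2, 247.3, 161.0, 25.1, -0.071), ((206, 168, 36, 17), 709.7, 262.8, 113.0, 25.3, -1.231)]
orange [((246, 208, 12, 51), 532.7, 167.9, 159.1, 23.6, -0.071)]
red jaw [((375, 238, 22, 15), 504.8, -250.1, 65.8, 43.9, -1.545)]
blue stop [((367, 193, 23, 9), 656.3, -225.4, 71.3, 20.1, -1.432)]
grey [[ 0.657 -0.184  0.01 ]
 [ 0.418 -0.268  0.01 ]
 [ 0.417 -0.216  0.01 ]
 [ 0.439 -0.31   0.01 ]
 [ 0.679 -0.288  0.01 ]]
```

View pics/c.png

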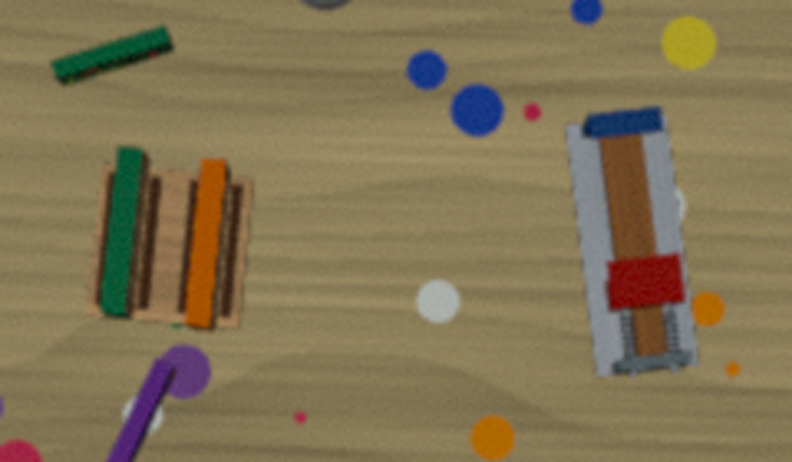

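send_rows([
  [[0.35,0.028,0.051,0.01,-0.04],[0.35,0.056,0.102,0.02,-0.08],[0.35,0.084,0.153,0.03,-0.12],[0.35,0.112,0.204,0.03,-0.16],[0.35,0.14,0.255,0.03,-0.2],[0.35,0.168,0.306,0.03,-0.24],[0.35,0.196,0.357,0.03,-0.28],[0.35,0.224,0.408,0.03,-0.313]],
])

```text
t: 1.1
tcp_pos: [0.3748, -0.1969, 0.2612]
tool_rot: [0.518, 0.482, -0.518, 0.482]
force: [0.6, -1.4, 0.2]
finger_gap: 0.647
```

send_rows([
  [[0.35,0.021,0.056,0,0],[0.35,0.042,0.112,0,0],[0.35,0.063,0.168,0,0],[0.35,0.084,0.223,0,0],[0.35,0.105,0.279,0,0],[0.35,0.126,0.335,0,0],[0.35,0.147,0.39,-0.02,0],[0.35,0.167,0.446,-0.04,0]],
])

```text
t: 2.1
tcp_pos: [0.5417, 0.2491, 0.2208]
tool_rot: [0.517, 0.482, -0.517, 0.482]
force: [0.5, -0.9, -0.4]
finger_gap: 0.646
```

```bash
python3 - <<'E'
from h import *
p,T=cam("wrist"); im=manip.snapshot("wrist"); cv2.imwrite("pics/w1.png",im[:,:,::-1])
s=manip.sense();print(s['tcp_pos'],Ro.from_quat(s['tool_rot']).as_matrix().round(3))
print("green",rect(im,p,T,(45,80,20),(85,255,255),.068,(0,0,640,480),800))
print("orange",rect(im,p,T,(5,180,120),(20,255,255),.068,(0,0,640,480),800))
E
```

```text
[0.54264657 0.25551275 0.21762171] [[-0.     0.998 -0.067]
 [ 0.005 -0.067 -0.998]
 [-1.    -0.001 -0.005]]
green [((301, 107, 35, 210), 544.3, 250.4, 158.2, 24.1, -0.072)]
orange [((404, 113, 48, 209), 534.5, 170.5, 158.7, 24.2, -0.068)]
```

View pics/w1.png

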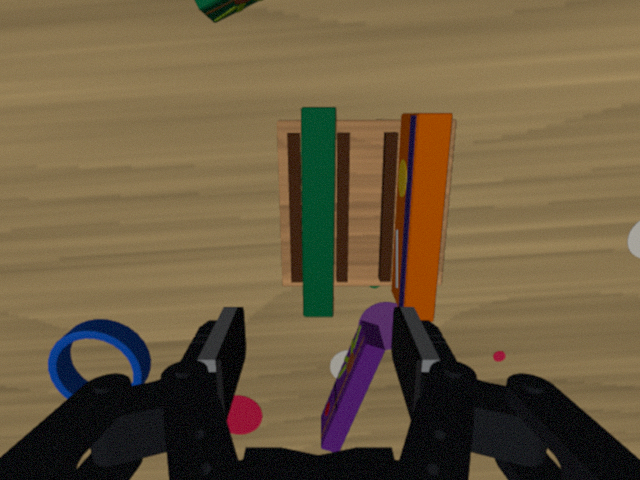

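send_rows([
  [[0.35,0.001,0.001,-0.04,0],[0.35,0.002,0.001,-0.08,0],[0.35,0.002,0.001,-0.12,0],[0.35,0.002,0.001,-0.16,0],[0.35,0.002,0.001,-0.185,0],[0.35,0.002,0.001,-0.191,0],[0.35,0.002,0.001,-0.191,0]],
])

```text
t: 3.02
tcp_pos: [0.5433, 0.248, 0.0304]
tool_rot: [-0.517, -0.482, 0.517, -0.482]
force: [0.3, -0.4, 0.3]
finger_gap: 0.652
```

send_rows([
  [[1,0,0,0,0],[1,0,0,0,0],[1,0,0,0,0],[1,0,0,0,0],[1,0,0,0,0],[1,0,0,0,0]],
], grip_force=40)

```text
t: 3.78
tcp_pos: [0.5441, 0.2484, 0.0317]
tool_rot: [0.518, 0.482, -0.516, 0.483]
force: [-0.4, -0.1, 6.4]
finger_gap: 0.276
```

send_rows([
  [[1,0,0,0.03,0],[1,0,0,0.06,0],[1,0,0,0.1,0],[1,0,0,0.13,0],[1,0,-0.04,0.13,0.05],[1,0,-0.09,0.13,0.12],[1,0,-0.14,0.13,0.18],[1,0,-0.18,0.13,0.22]],
])

```text
t: 4.78
tcp_pos: [0.5425, 0.0664, 0.1602]
tool_rot: [0.461, 0.536, -0.461, 0.536]
force: [0.5, -0.4, -1.9]
finger_gap: 0.278
```

send_rows([
  [[1,0,-0.03,-0.02,0],[1,0,-0.038,-0.06,0],[1,0,-0.038,-0.1,0],[1,0,-0.038,-0.12,0],[1,0,-0.038,-0.132,0],[1,0,-0.038,-0.136,0],[1,0,-0.038,-0.136,0]],
])

```text
t: 5.65
tcp_pos: [0.5436, 0.0302, 0.0248]
tool_rot: [0.461, 0.536, -0.461, 0.536]
force: [0.2, 0.0, -1.5]
finger_gap: 0.274
```

```bash
python3 - <<'E'
from h import *
im=manip.snapshot("scene"); cv2.imwrite("pics/s2.png",cv2.resize(im[150:400,150:480,::-1],None,fx=2.2,fy=2.2))
s=manip.sense();print(s['tcp_pos'],s['force'],s['finger_gap'])
E
```

```text
[0.54381091 0.03018006 0.02509792] [ 0.94994679  0.24254805 -1.61059106] 0.2756810354728675
```

View pics/s2.png

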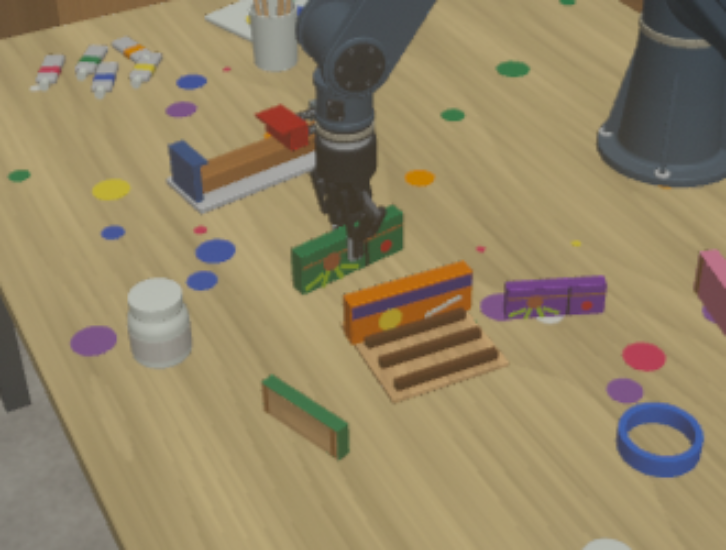

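send_rows([
  [[1,0,0,-0.002,0],[1,0,0,-0.003,0],[1,0,0,-0.003,0]],
])

```text
t: 6.08
tcp_pos: [0.544, 0.0302, 0.0237]
tool_rot: [0.462, 0.535, -0.461, 0.537]
force: [-2.5, -0.4, 11.0]
finger_gap: 0.277
```

send_rows([
  [[0.6,0,0,0,0],[0.55,0,0,0,0],[0.5,0,0,0.0,0],[0.5,0,0,0.0,0],[0.5,0,0,0.02,0],[0.5,0,0,0.06,0],[0.5,0,0,0.09,0],[1,0,0,0.09,0]],
])

```text
t: 7.08
tcp_pos: [0.5449, 0.03, 0.1134]
tool_rot: [0.462, 0.534, -0.46, 0.538]
force: [0.3, -0.2, -0.1]
finger_gap: 0.301
```

```bash
python3 - <<'E'
from h import *
p,T=cam("wrist"); im=manip.snapshot("wrist"); cv2.imwrite("pics/w3.png",im[:,:,::-1])
s=manip.sense();print(s['tcp_pos'],s['finger_gap'])
print("green",rect(im,p,T,(45,80,20),(85,255,255),.060,(0,0,640,480),800))
E
```

```text
[0.54369741 0.03007787 0.11204227] 0.2133229735020805
green [((291, 111, 52, 293), 544.3, 31.3, 157.9, 23.8, 0.149)]
```

View pics/w3.png

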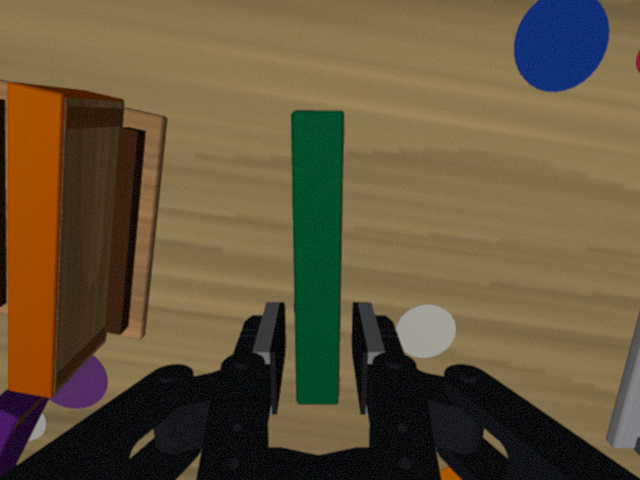

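send_rows([
  [[1,-0.004,0.026,0,0],[1,-0.008,0.052,0,0],[1,-0.008,0.052,-0.02,0],[1,-0.008,0.052,-0.05,0],[1,-0.008,0.052,-0.061,0],[1,-0.008,0.052,-0.061,0]],
])

```text
t: 7.88
tcp_pos: [0.5341, 0.0821, 0.0489]
tool_rot: [0.46, 0.537, -0.462, 0.535]
force: [-0.7, -0.2, 0.9]
finger_gap: -0.009
```

send_rows([
  [[1,0.001,-0.01,0,0],[1,0.003,-0.018,0,0],[1,0.004,-0.026,0,0],[1,0.005,-0.034,0,0],[1,0.006,-0.042,0,0],[1,0.008,-0.05,0,0],[1,0.009,-0.058,0,0],[1,0.01,-0.066,0,0]],
])

```text
t: 8.88
tcp_pos: [0.5453, 0.0156, 0.0503]
tool_rot: [0.461, 0.536, -0.461, 0.536]
force: [0.1, -0.9, -0.4]
finger_gap: -0.003
```

```bash
python3 - <<'E'
from h import *
p,T=cam("wrist"); im=manip.snapshot("wrist"); cv2.imwrite("pics/w4.png",im[:,:,::-1])
s=manip.sense();print(s['tcp_pos'],s['force'])
im=manip.snapshot("scene"); cv2.imwrite("pics/s4.png",cv2.resize(im[150:400,150:480,::-1],None,fx=2.2,fy=2.2))
E
```

```text
[0.54566917 0.01472395 0.05035345] [-0.2116756  -1.19552182 -0.89943322]
```

View pics/s4.png

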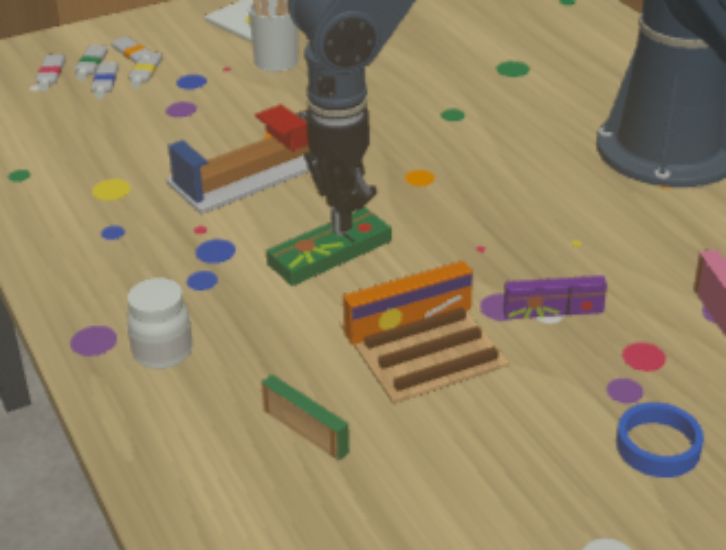

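View pics/w4.png

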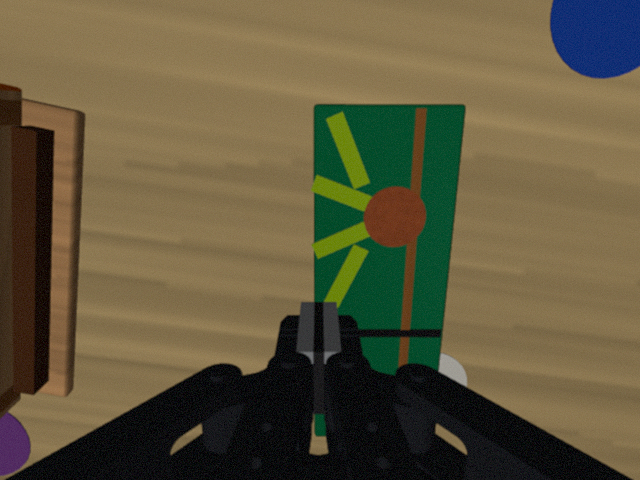

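send_rows([
  [[1,0,0,0.05,0],[0,0,0,0.1,0],[0,0,-0.03,0.15,0],[0,-0.005,-0.08,0.18,0],[0,-0.01,-0.13,0.21,0],[0,-0.015,-0.19,0.23,0],[0,-0.025,-0.24,0.23,0],[0,-0.025,-0.256,0.23,0]],
])

```text
t: 9.98
tcp_pos: [0.5195, -0.2425, 0.2806]
tool_rot: [0.462, 0.535, -0.462, 0.535]
force: [1.1, 0.8, -0.3]
finger_gap: 1.001
```

send_rows([
  [[0,0,0,0,0],[0,0,0,0,0],[0,0,0,0,0]],
])

```text
t: 10.35
tcp_pos: [0.5204, -0.2381, 0.2802]
tool_rot: [0.461, 0.537, -0.461, 0.536]
force: [-0.6, 0.1, -0.3]
finger_gap: 1.001
```

```bash
python3 - <<'E'
from h import *
p,T=cam("wrist"); im=manip.snapshot("wrist"); cv2.imwrite("pics/w5.png",im[:,:,::-1])
s=manip.sense();print(s['tcp_pos'],s['q'])
print("green",rect(im,p,T,(45,80,20),(85,255,255),.024,(0,0,640,480),800))
print("red jaw",rect(im,p,T,(0,180,80),(6,255,255),.071,(0,0,640,480),800))
print("blue stop",rect(im,p,T,(100,120,30),(125,255,255),.071,(0,0,640,480),800))
E
```

```text
[ 0.52039969 -0.23826378  0.28026175] [-6.24661853e-01  4.02717168e-01  1.50808768e+00  2.55352319e-04
  1.23147125e+00  7.94143752e-01]
green [((58, 152, 50, 60), 499.2, -8.5, 57.4, 38.6, 0.152), ((50, 100, 47, 51), 551.6, -0.6, 44.8, 38.5, 0.145), ((84, 35, 52, 177), 554.4, -37.2, 157.9, 26.0, 0.155), ((37, 35, 49, 43), 610.1, 7.5, 39.7, 34.2, -1.419)]
red jaw [((290, 196, 79, 52), 507.7, -247.8, 68.0, 46.5, -1.429)]
blue stop [((580, 196, 47, 45), 547.9, -485.7, 39.9, 39.6, 0.368), ((288, 13, 90, 35), 658.4, -226.6, 68.3, 23.5, -1.43), ((155, 0, 56, 26), 653.5, -112.7, 41.6, 16.9, -1.419)]
```

View pics/w5.png

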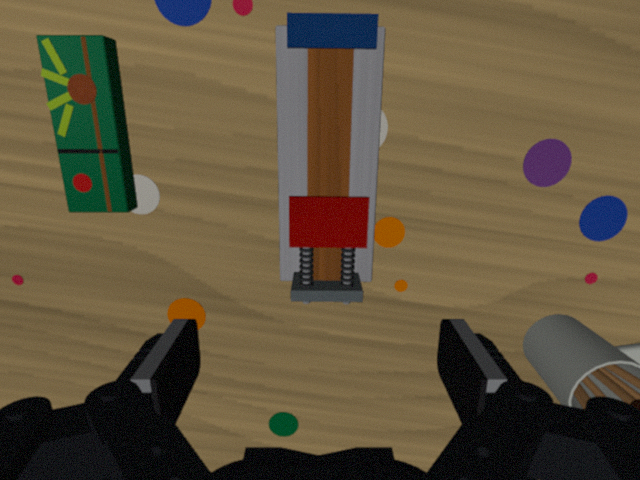

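send_rows([
  [[0,0.005,0.05,0,0],[0,0.01,0.1,0,0],[0,0.015,0.15,-0.02,0],[0,0.02,0.2,-0.04,0],[0,0.03,0.23,-0.06,0],[0,0.03,0.23,-0.06,0],[0,0.03,0.23,-0.06,0]],
])

```text
t: 11.28
tcp_pos: [0.5504, -0.0099, 0.2208]
tool_rot: [0.461, 0.536, -0.461, 0.537]
force: [0.7, -0.0, 0.2]
finger_gap: 0.996
```

```bash
python3 - <<'E'
from h import *
p,T=cam("wrist"); im=manip.snapshot("wrist"); cv2.imwrite("pics/w6.png",im[:,:,::-1])
s=manip.sense();print(s['tcp_pos'],Ro.from_quat(s['tool_rot']).as_matrix().round(3)[:2])
h=cv2.cvtColor(im,cv2.COLOR_RGB2HSV);m=cv2.inRange(h,(25,60,20),(85,255,255))
m=cv2.morphologyEx(m,cv2.MORPH_CLOSE,np.ones((25,25)))
im2=np.zeros_like(im);im2[m>0]=(0,255,0)
print(rect(im2,p,T,(45,80,20),(85,255,255),.024,(0,60,640,480),3000))
E
```

```text
[ 0.55062094 -0.01048031  0.22110228] [[ 0.001  0.989  0.149]
 [-0.001  0.149 -0.989]]
[((0, 319, 640, 161), 356.3, -40.0, 675.1, 188.1, -1.42), ((282, 111, 77, 187), 550.1, -10.5, 159.7, 61.2, 0.151)]
```

View pics/w6.png

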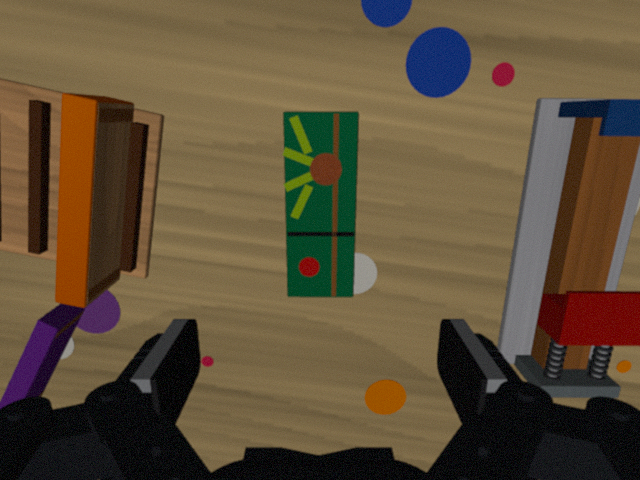

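send_rows([
  [[0,0,0,-0.05,0],[0,0,0,-0.1,0],[0,0,0,-0.15,0],[0,0,0,-0.19,0],[0,0,0,-0.21,0],[0,0,0,-0.22,0],[0,0,0,-0.222,0],[0,0,0,-0.222,0]],
])

```text
t: 12.32
tcp_pos: [0.551, -0.0103, -0.0007]
tool_rot: [0.462, 0.535, -0.461, 0.537]
force: [0.2, 0.2, 0.7]
finger_gap: 0.997
```

send_rows([
  [[0.4,0,0,0,0],[0.4,0,0,0,0],[0.4,0,0,0,0],[0.4,0,0,0,0],[0.4,0,0,0,0],[0.4,0,0,0,0]],
], grip_force=30)

```text
t: 13.08
tcp_pos: [0.551, -0.0101, -0.0005]
tool_rot: [0.461, 0.535, -0.461, 0.537]
force: [-0.4, -0.9, 5.3]
finger_gap: 0.694
```

send_rows([
  [[0.6,0,0,0.03,0],[0.6,0,0,0.07,0],[0.6,0.005,-0.02,0.11,0],[0.6,0.02,-0.07,0.12,-0.005],[0.6,0.035,-0.12,0.12,-0.01],[0.6,0.05,-0.17,0.12,-0.011],[0.6,0.062,-0.21,0.12,-0.011],[0.6,0.066,-0.2225,0.12,-0.011]],
])

```text
t: 14.08
tcp_pos: [0.6165, -0.235, 0.1181]
tool_rot: [0.465, 0.533, -0.465, 0.533]
force: [-0.8, 0.1, -1.4]
finger_gap: 0.696
```

send_rows([
  [[0.6,0,0,-0.02,0],[0.6,0,0,-0.03,0],[0.6,0,0,-0.03,0],[0.6,0,0,-0.03,0]],
])

```text
t: 14.58
tcp_pos: [0.6162, -0.2313, 0.0883]
tool_rot: [0.464, 0.534, -0.464, 0.534]
force: [-0.1, 0.1, -1.7]
finger_gap: 0.699
```

```bash
python3 - <<'E'
from h import *
p,T=cam("wrist"); im=manip.snapshot("wrist"); cv2.imwrite("pics/w7.png",im[:,:,::-1])
s=manip.sense();print(s['tcp_pos'],s['force'],s['finger_gap'])
im=manip.snapshot("scene"); cv2.imwrite("pics/s7.png",cv2.resize(im[150:300,180:380,::-1],None,fx=3.5,fy=3.5))
E
```

```text
[ 0.61652743 -0.23167102  0.08871065] [ 0.34165667  1.2584772  -2.00235322] 0.6929358064665847
```

View pics/s7.png

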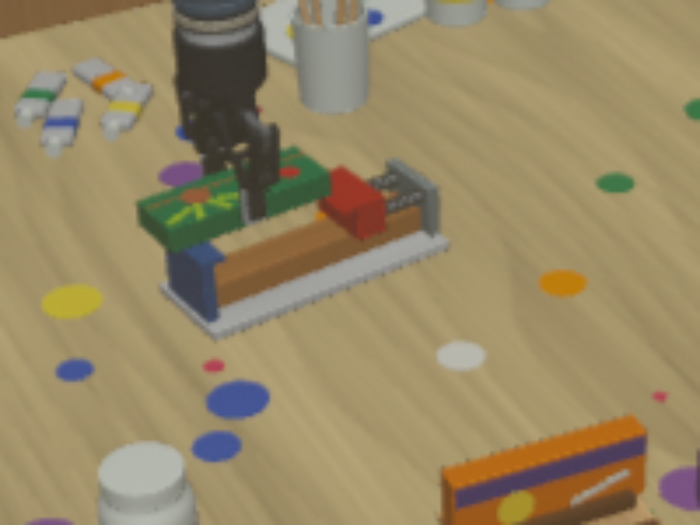

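View pics/w7.png

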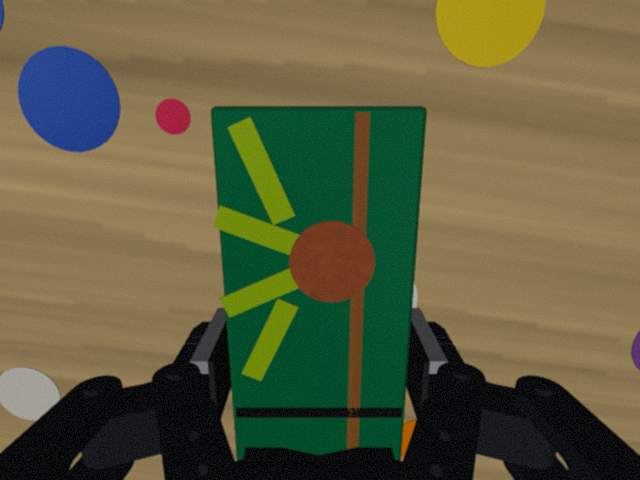

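send_rows([
  [[0.6,0,0,-0.01,0],[0.6,0,0,-0.017,0],[0.6,0,0,-0.02,0],[0.6,0,0,-0.022,0],[0.6,0,0,-0.024,0]],
], grip_force=25)

```text
t: 15.3
tcp_pos: [0.6146, -0.2324, 0.0666]
tool_rot: [0.463, 0.534, -0.465, 0.533]
force: [-9.1, 1.0, 14.5]
finger_gap: 0.694
```

```bash
python3 - <<'E'
from h import *
s=manip.sense();print(s['tcp_pos'],s['force'],s['ft_torque'],s['finger_gap'])
im=manip.snapshot("scene"); cv2.imwrite("pics/s8.png",cv2.resize(im[160:260,190:330,::-1],None,fx=5,fy=5,interpolation=cv2.INTER_CUBIC))
E
```

```text
[ 0.61460531 -0.23239569  0.06658559] [-9.09381662  1.00149277 14.50595636] [0.27396916 0.9071803  0.03102092] 0.6936982478619427
```

View pics/s8.png

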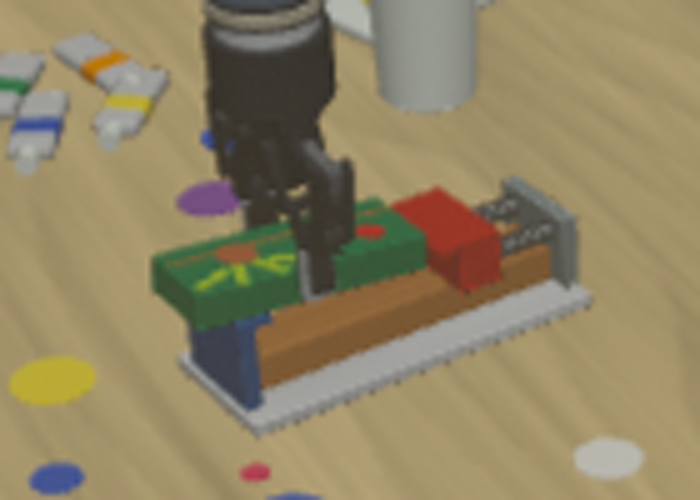

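send_rows([
  [[0.6,0,0,0,0],[0.6,0,0,-0.001,0],[0.6,0,0,-0.002,0],[0.6,0,0,-0.003,0]],
], grip_force=20)

```text
t: 15.85
tcp_pos: [0.6139, -0.2325, 0.0636]
tool_rot: [0.463, 0.535, -0.465, 0.532]
force: [-9.9, 0.5, 15.6]
finger_gap: 0.695
```

```bash
python3 - <<'E'
from h import *
s=manip.sense();print(s['tcp_pos'],s['force'],s['ft_torque'],s['finger_gap'])
im=manip.snapshot("scene"); cv2.imwrite("pics/s9.png",cv2.resize(im[160:260,190:330,::-1],None,fx=5,fy=5,interpolation=cv2.INTER_CUBIC))
im=manip.snapshot("wrist"); cv2.imwrite("pics/w9.png",im[:,:,::-1])
E
```

```text
[ 0.61394393 -0.23250066  0.06362064] [-9.91688548  0.46203472 15.57299023] [ 0.19737159  1.07600975 -0.02960162] 0.6948459441291823
```

View pics/s9.png

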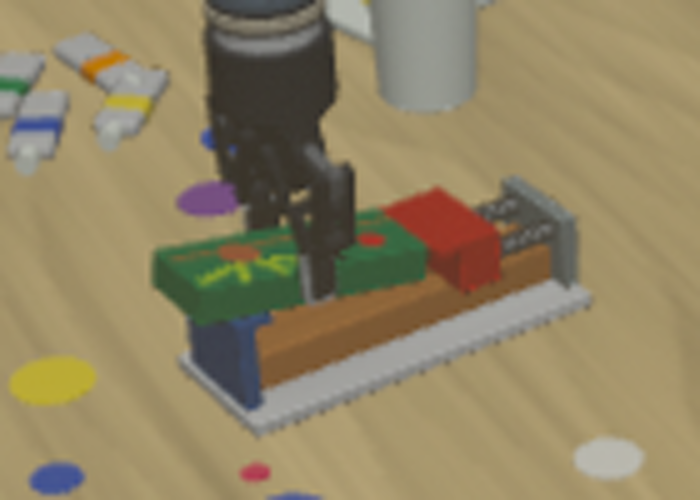

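View pics/w9.png

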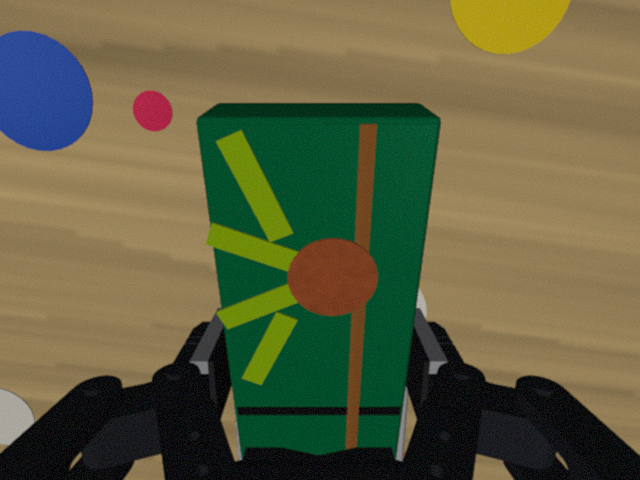

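send_rows([
  [[0.6,0.001,0,-0.001,0],[0.6,0.002,0,-0.002,0],[0.6,0.002,0,-0.003,0],[0.6,0.002,0,-0.004,0],[0.6,0.002,0,-0.005,0],[0.6,0.002,0,-0.005,0]],
])

```text
t: 16.7
tcp_pos: [0.6137, -0.2325, 0.058]
tool_rot: [0.462, 0.536, -0.466, 0.531]
force: [-13.7, -1.1, 13.3]
finger_gap: 0.696
```

```bash
python3 - <<'E'
from h import *
s=manip.sense();print(s['tcp_pos'],s['force'],s['ft_torque'],s['finger_gap'])
im=manip.snapshot("scene"); cv2.imwrite("pics/s10.png",cv2.resize(im[160:260,190:330,::-1],None,fx=5,fy=5,interpolation=cv2.INTER_CUBIC))
im=manip.snapshot("wrist"); cv2.imwrite("pics/w10.png",im[:,:,::-1])
E
```

```text
[ 0.61370255 -0.2324703   0.05801198] [-13.74034489  -1.11735911  13.3328841 ] [-0.09709658  1.59010963 -0.02442025] 0.6958151130995791
```

View pics/s10.png

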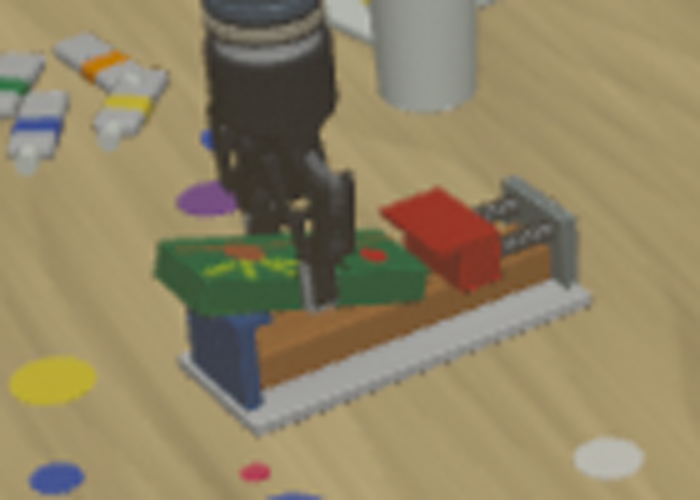

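View pics/w10.png

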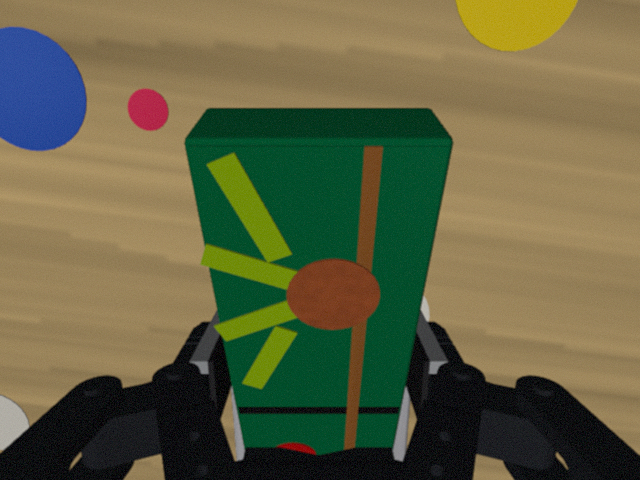

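send_rows([
  [[0.6,-0.005,-0.0007,0.001,0],[0.6,-0.01,-0.0014,0.002,0],[0.6,-0.015,-0.002,0.002,0],[0.6,-0.02,-0.003,0.002,0],[0.6,-0.025,-0.0035,0.002,0],[0.6,-0.03,-0.004,0.002,0]],
])

```text
t: 17.55
tcp_pos: [0.5893, -0.2365, 0.0585]
tool_rot: [0.465, 0.532, -0.464, 0.534]
force: [4.2, 1.2, -2.7]
finger_gap: 0.696
```

```bash
python3 - <<'E'
from h import *
s=manip.sense();print(s['tcp_pos'],s['force'],s['ft_torque'],s['finger_gap'])
im=manip.snapshot("scene"); cv2.imwrite("pics/s11.png",cv2.resize(im[160:260,190:330,::-1],None,fx=5,fy=5,interpolation=cv2.INTER_CUBIC))
im=manip.snapshot("wrist"); cv2.imwrite("pics/w11.png",im[:,:,::-1])
E
```

```text
[ 0.5893411  -0.23653883  0.05853865] [ 4.24616129  1.19193445 -2.66464053] [ 0.19329559 -0.75835138 -0.0241686 ] 0.6959805239699373
```

View pics/s11.png

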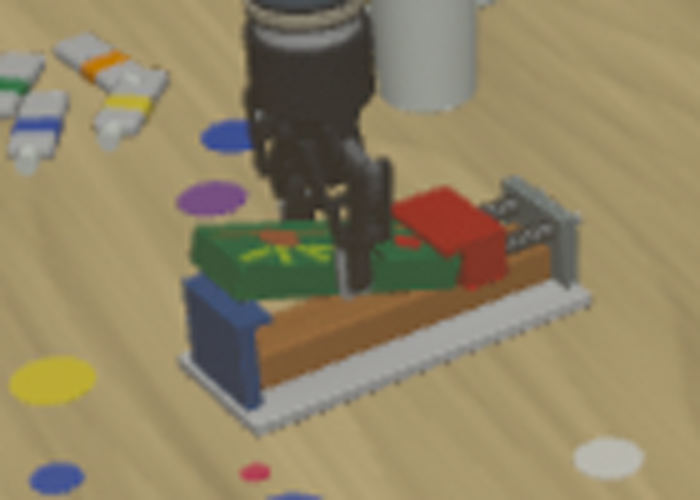

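View pics/w11.png

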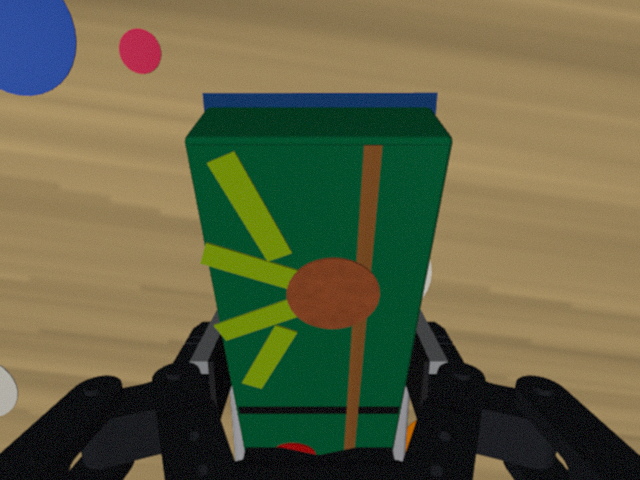

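send_rows([
  [[0.6,-0.005,-0.0007,0,0],[0.6,-0.01,-0.0014,0,0],[0.6,-0.015,-0.002,0,0],[0.6,-0.02,-0.003,0,0],[0.6,-0.025,-0.0035,0,0],[0.6,-0.029,-0.004,0,0],[0.6,-0.031,-0.0043,0,0],[0.6,-0.031,-0.0043,0,0]],
], grip_force=35)

```text
t: 18.65
tcp_pos: [0.5599, -0.2409, 0.059]
tool_rot: [0.466, 0.531, -0.463, 0.535]
force: [8.4, 4.5, -4.0]
finger_gap: 0.696
```

```bash
python3 - <<'E'
from h import *
s=manip.sense();print(s['tcp_pos'],s['force'],s['ft_torque'],s['finger_gap'])
im=manip.snapshot("scene"); cv2.imwrite("pics/s12.png",cv2.resize(im[160:260,190:330,::-1],None,fx=5,fy=5,interpolation=cv2.INTER_CUBIC))
im=manip.snapshot("wrist"); cv2.imwrite("pics/w12.png",im[:,:,::-1])
E
```

```text
[ 0.55989774 -0.24085071  0.05903876] [ 8.43495134  4.51209561 -3.95968031] [ 0.61180871 -1.68664784  0.01368404] 0.696416356717367
```

View pics/s12.png

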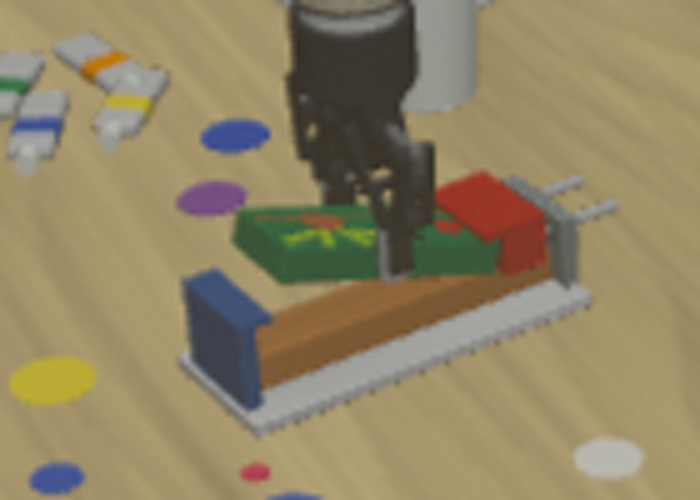

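View pics/w12.png

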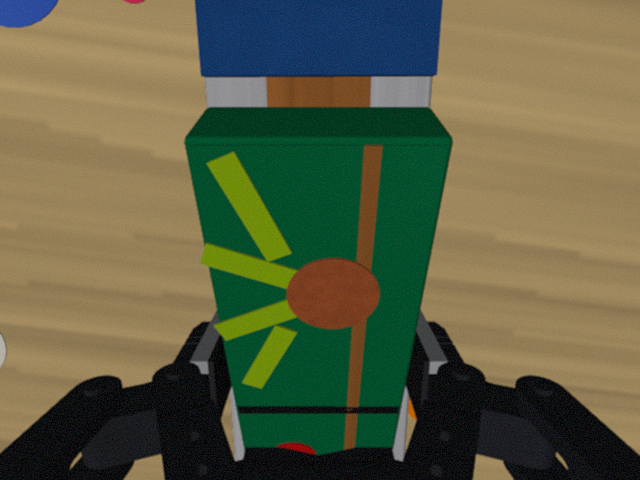

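send_rows([
  [[0.6,0,0,0,0],[0.6,0,0,-0.003,0],[0.6,0,0,-0.006,0],[0.6,0,0,-0.009,0],[0.6,0,0,-0.012,0],[0.6,0,0,-0.015,0]],
], grip_force=20)

```text
t: 19.5
tcp_pos: [0.5635, -0.2418, 0.0469]
tool_rot: [0.467, 0.528, -0.463, 0.538]
force: [13.1, 6.2, 8.6]
finger_gap: 0.697
```

```bash
python3 - <<'E'
from h import *
s=manip.sense();print(s['tcp_pos'],s['force'],s['ft_torque'],s['finger_gap'])
im=manip.snapshot("scene"); cv2.imwrite("pics/s13.png",cv2.resize(im[160:260,190:330,::-1],None,fx=5,fy=5,interpolation=cv2.INTER_CUBIC))
im=manip.snapshot("wrist"); cv2.imwrite("pics/w13.png",im[:,:,::-1])
E
```

```text
[ 0.56353273 -0.24179058  0.04692442] [13.09974127  6.22349481  8.62315924] [ 1.13021275 -1.67295391 -0.10545693] 0.6972899827320322
```

View pics/s13.png

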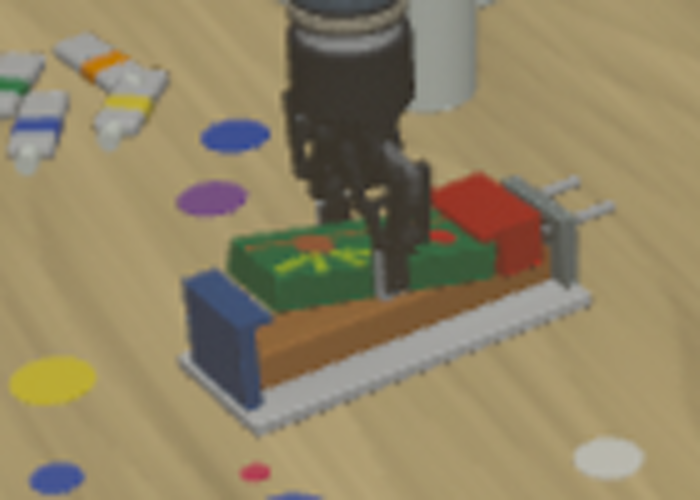

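View pics/w13.png

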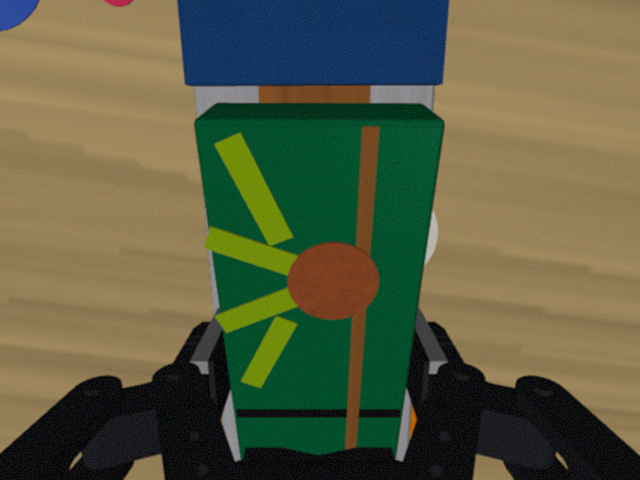

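send_rows([
  [[0.6,-0.003,0,0,0],[0.6,-0.004,0,-0.002,0],[0.6,-0.004,0,-0.004,0],[0.6,-0.004,0,-0.006,0],[0.6,-0.004,0,-0.008,0]],
])

```text
t: 20.23
tcp_pos: [0.5621, -0.2426, 0.0397]
tool_rot: [0.467, 0.526, -0.462, 0.539]
force: [17.7, 6.4, 7.9]
finger_gap: 0.694
```

```bash
python3 - <<'E'
from h import *
s=manip.sense();print(s['tcp_pos'],s['force'],s['ft_torque'],s['finger_gap'])
im=manip.snapshot("scene"); cv2.imwrite("pics/s14.png",cv2.resize(im[160:260,190:330,::-1],None,fx=5,fy=5,interpolation=cv2.INTER_CUBIC))
im=manip.snapshot("wrist"); cv2.imwrite("pics/w14.png",im[:,:,::-1])
E
```

```text
[ 0.56207865 -0.24256627  0.03968172] [17.65126676  6.40518246  7.94212962] [ 1.13658118 -2.1841681  -0.19257446] 0.6938395002169201
```

View pics/s14.png

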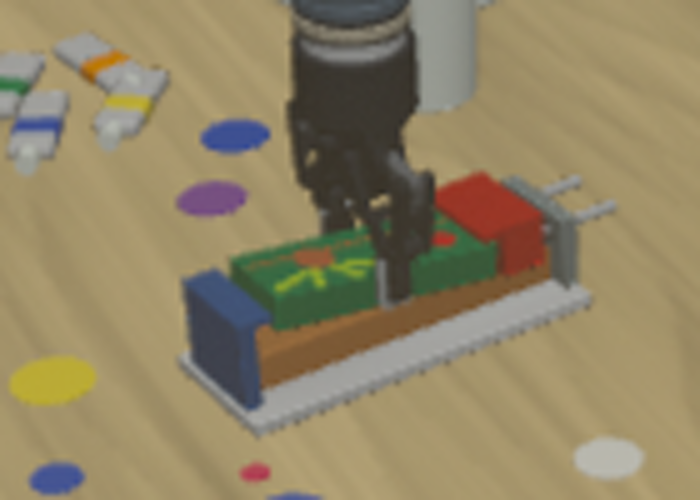

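View pics/w14.png

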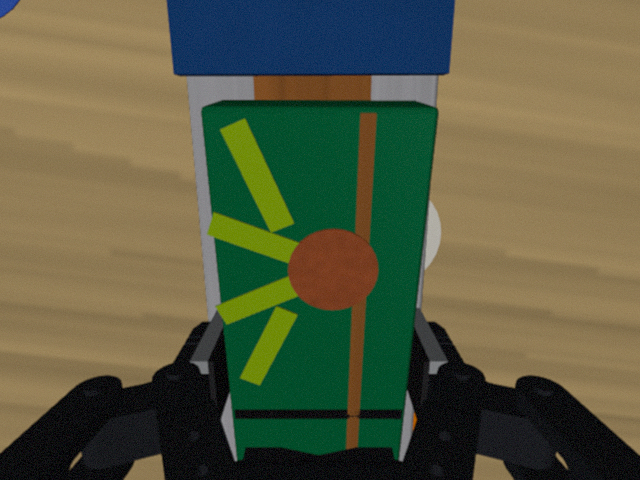

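send_rows([
  [[0.6,0.002,0,0,0],[0.6,0.002,0,-0.002,0],[0.6,0.002,0,-0.004,0],[0.6,0.002,0,-0.006,0],[0.6,0.002,0,-0.008,0]],
])

```text
t: 20.95
tcp_pos: [0.5626, -0.2424, 0.0309]
tool_rot: [0.467, 0.528, -0.463, 0.539]
force: [16.5, 4.8, 6.0]
finger_gap: 0.697
```

```bash
python3 - <<'E'
from h import *
s=manip.sense();print(s['tcp_pos'],s['force'],s['ft_torque'],s['finger_gap'])
im=manip.snapshot("scene"); cv2.imwrite("pics/s15.png",cv2.resize(im[160:260,190:330,::-1],None,fx=5,fy=5,interpolation=cv2.INTER_CUBIC))
im=manip.snapshot("wrist"); cv2.imwrite("pics/w15.png",im[:,:,::-1])
E
```

```text
[ 0.56260365 -0.2423918   0.0308781 ] [16.5420705   4.77397761  5.97383595] [ 0.92980688 -1.89924362 -0.02035079] 0.6971749411226733
```

View pics/s15.png

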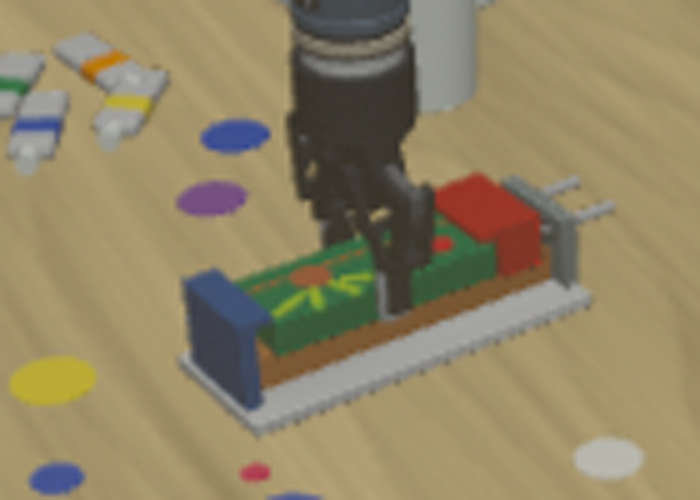

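View pics/w15.png

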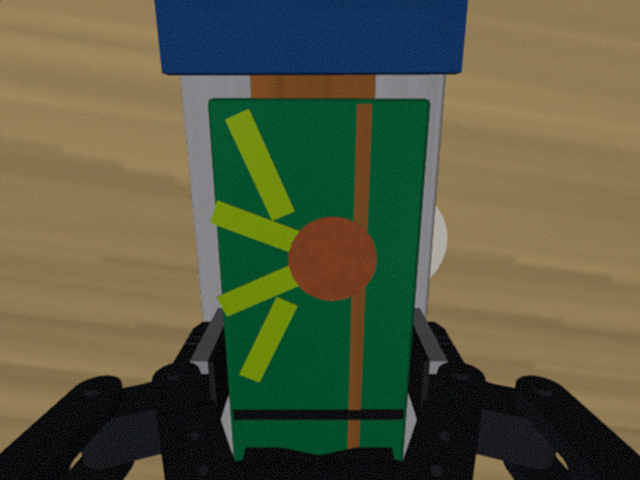

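send_rows([
  [[0.6,0.001,0,-0.002,0],[0.6,0.002,0,-0.003,0],[0.6,0.002,0,-0.004,0],[0.6,0.002,0,-0.005,0]],
])

```text
t: 21.55
tcp_pos: [0.5626, -0.2424, 0.0301]
tool_rot: [0.466, 0.529, -0.463, 0.538]
force: [2.9, 7.0, 37.9]
finger_gap: 0.699
```

send_rows([
  [[0.6,0,0,0.003,0],[0.6,0.005,0.001,0.004,0],[0.6,0.009,0.0015,0.004,0],[0.6,0.013,0.002,0.004,0],[0.6,0.017,0.003,0.004,0],[0.6,0.02,0.003,0.004,0]],
])

```text
t: 22.3
tcp_pos: [0.5759, -0.2399, 0.0302]
tool_rot: [0.462, 0.534, -0.465, 0.535]
force: [-8.4, -2.8, 18.8]
finger_gap: 0.697
```

```bash
python3 - <<'E'
from h import *
s=manip.sense();print(s['tcp_pos'],s['force'],s['ft_torque'],s['finger_gap'],Ro.from_quat(s['tool_rot']).as_matrix().round(3))
im=manip.snapshot("scene"); cv2.imwrite("pics/s16.png",cv2.resize(im[160:260,190:330,::-1],None,fx=5,fy=5,interpolation=cv2.INTER_CUBIC))
im=manip.snapshot("wrist"); cv2.imwrite("pics/w16.png",im[:,:,::-1])
E
```

```text
[ 0.57594664 -0.23992007  0.0302017 ] [-8.42092149 -2.81392175 18.79263782] [-0.65012208  0.89288118  0.12257236] 0.697303338490413 [[-0.002  0.99   0.141]
 [-0.004  0.141 -0.99 ]
 [-1.    -0.002  0.004]]
```

View pics/s16.png

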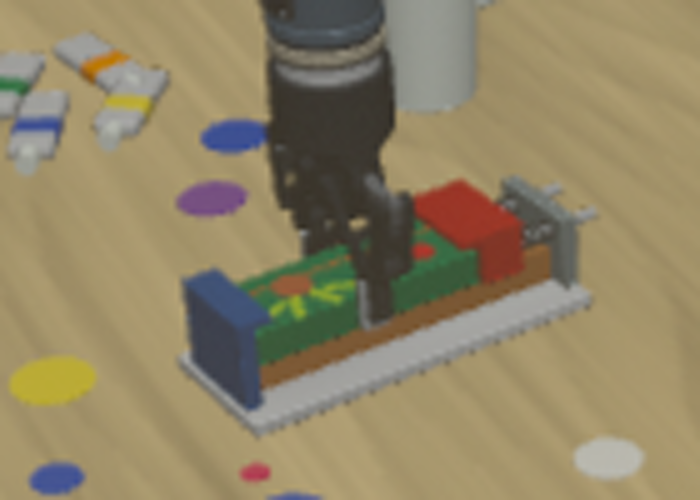

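View pics/w16.png

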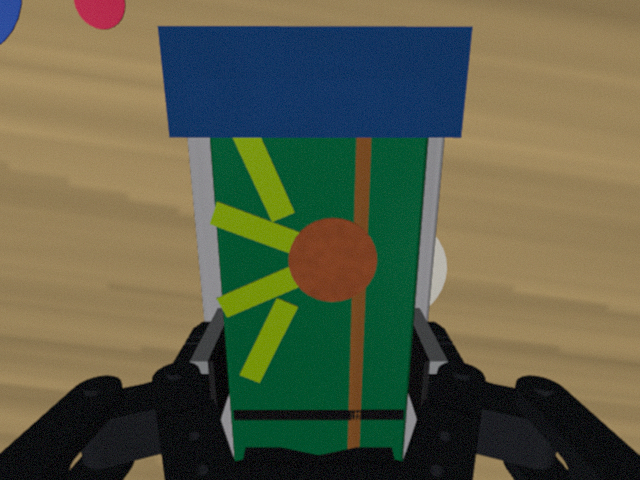

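send_rows([
  [[0.6,0.002,0.0005,0.001,0],[0.2,0.002,0.0005,0.001,0],[0.1,0.002,0.0005,0.001,0],[0.1,0.002,0.0005,0.001,0],[0.1,0.002,0.0005,0.03,0],[0.1,0.002,0.0005,0.08,0],[0.1,0.002,0.0005,0.12,0],[0.1,0.002,0.0005,0.15,0]],
])

```text
t: 23.4
tcp_pos: [0.5793, -0.2371, 0.178]
tool_rot: [0.464, 0.533, -0.464, 0.534]
force: [0.3, -0.1, 0.0]
finger_gap: 0.901
```

send_rows([
  [[0.1,-0.03,-0.004,0.04,0],[0.1,-0.05,-0.007,0.06,0],[0.1,-0.05,-0.007,0.06,0],[1,-0.05,-0.007,0.06,0]],
])

```text
t: 23.9
tcp_pos: [0.5292, -0.2438, 0.2355]
tool_rot: [0.464, 0.534, -0.464, 0.533]
force: [1.6, 0.3, -0.2]
finger_gap: 0.709
```

```bash
cat > chk.py <<'E'
from h import *
import sys
n=sys.argv[1]
p,T=cam("wrist"); im=manip.snapshot("wrist"); cv2.imwrite(f"pics/w{n}.png",im[:,:,::-1])
s=manip.sense();print(s['t'],s['tcp_pos'],s['force'])
for nm,lo,hi,z in(("red",(0,180,80),(6,255,255),.071),("blue",(100,120,30),(125,255,255),.071)):
    print(nm,rect(im,p,T,lo,hi,z,(200,0,450,330),1500))
h=cv2.cvtColor(im,cv2.COLOR_RGB2HSV);m=cv2.inRange(h,(25,60,20),(85,255,255))
m=cv2.morphologyEx(m,cv2.MORPH_CLOSE,np.ones((25,25)))
im2=np.zeros_like(im);im2[m>0]=(0,255,0)
print(rect(im2,p,T,(45,80,20),(85,255,255),.058,(200,0,450,330),3000))
im=manip.snapshot("scene"); cv2.imwrite(f"pics/s{n}.png",cv2.resize(im[160:260,190:330,::-1],None,fx=5,fy=5,interpolation=cv2.INTER_CUBIC))
E
python3 chk.py 17
```

```text
23.95 [ 0.52925047 -0.24371993  0.23513186] [-0.07883811  1.04154385  0.31115375]
red [((277, 235, 88, 56), 493.6, -249.6, 68.5, 46.5, -1.431)]
blue [((269, 11, 104, 40), 658.3, -226.4, 68.9, 23.6, -1.432)]
[((280, 51, 84, 184), 580.8, -237.8, 135.4, 60.0, 0.139)]
```

View pics/s17.png

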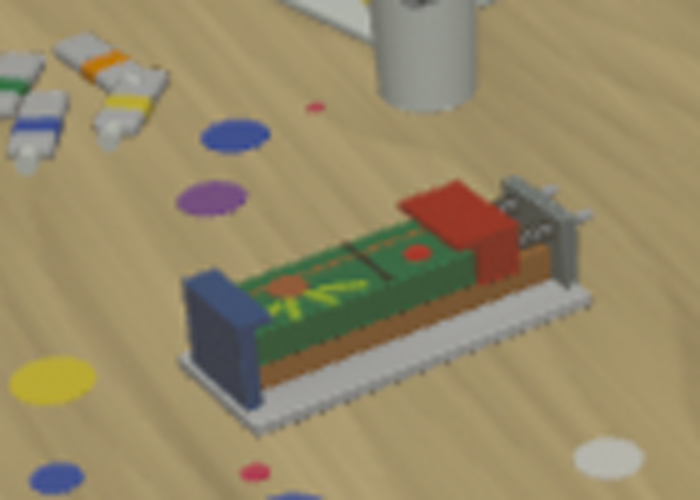

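View pics/w17.png

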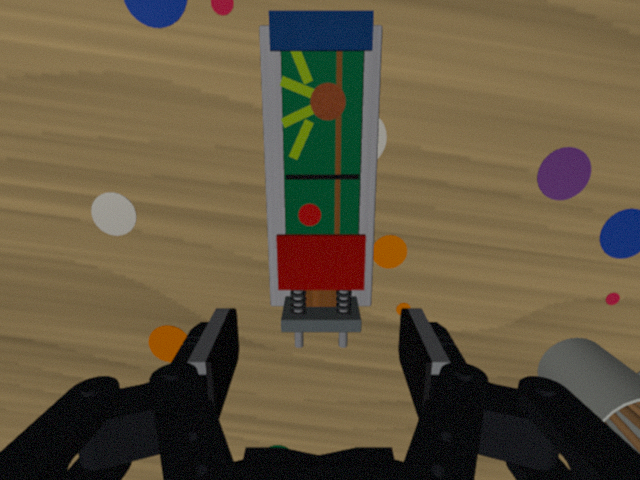

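send_rows([
  [[1,0.025,0.0035,-0.03,0],[1,0.05,0.007,-0.08,0],[1,0.05,0.007,-0.13,0],[1,0.05,0.007,-0.16,0],[1,0.05,0.007,-0.17,0],[1,0.05,0.007,-0.175,0],[1,0.05,0.007,-0.177,0],[1,0.05,0.007,-0.178,0]],
])

```text
t: 25.0
tcp_pos: [0.58, -0.2376, 0.0596]
tool_rot: [0.464, 0.533, -0.464, 0.534]
force: [0.8, 0.3, 0.2]
finger_gap: -0.002
```

send_rows([
  [[1,0,0,-0.001,0],[1,0,0,-0.002,0],[1,0,0,-0.002,0]],
])

```text
t: 25.38
tcp_pos: [0.5797, -0.2375, 0.0581]
tool_rot: [0.464, 0.533, -0.464, 0.534]
force: [-0.8, 0.7, 7.1]
finger_gap: -0.004
```

send_rows([
  [[1,0,0,-0.001,0],[1,0,0,-0.0015,0],[1,0,0,-0.0015,0],[1,0,0,-0.0015,0]],
])

```text
t: 25.88
tcp_pos: [0.5797, -0.2375, 0.0581]
tool_rot: [0.464, 0.533, -0.464, 0.534]
force: [-4.5, 1.1, 14.5]
finger_gap: 0.001
```

send_rows([
  [[1,0,0,0.02,0],[1,0,0,0.07,0],[1,-0.03,-0.004,0.12,0],[1,-0.05,-0.007,0.18,0],[1,-0.05,-0.007,0.18,0],[1,-0.05,-0.007,0.18,0]],
])

```text
t: 26.62
tcp_pos: [0.5291, -0.2441, 0.2356]
tool_rot: [0.464, 0.533, -0.464, 0.534]
force: [-0.5, -0.7, -0.5]
finger_gap: 0.004
```

```bash
python3 chk.py 18; python3 - <<'E'
from h import *
im=manip.snapshot("scene"); cv2.imwrite("pics/s18b.png",im[:,:,::-1])
E
```

```text
26.675 [ 0.52882146 -0.24369855  0.23437103] [-0.37595291  1.04611349 -0.81806113]
red [((277, 235, 87, 56), 493.4, -249.7, 68.5, 46.4, -1.42)]
blue [((269, 12, 103, 39), 658.3, -226.4, 68.9, 23.1, -1.432)]
[((279, 51, 84, 184), 581.0, -237.7, 135.4, 60.2, 0.139)]
```

View pics/s18b.png

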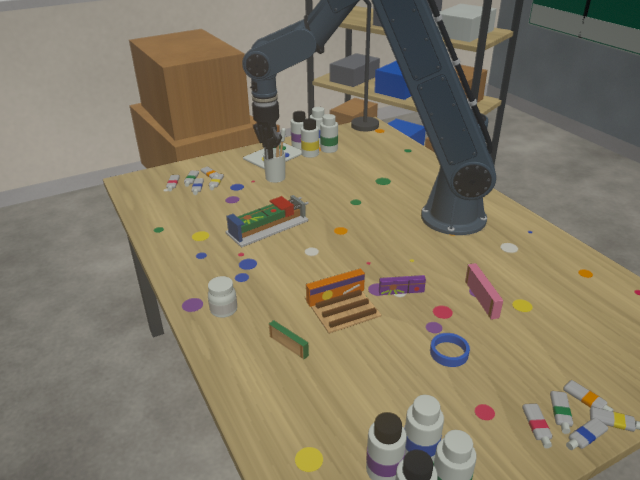

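View pics/s18.png

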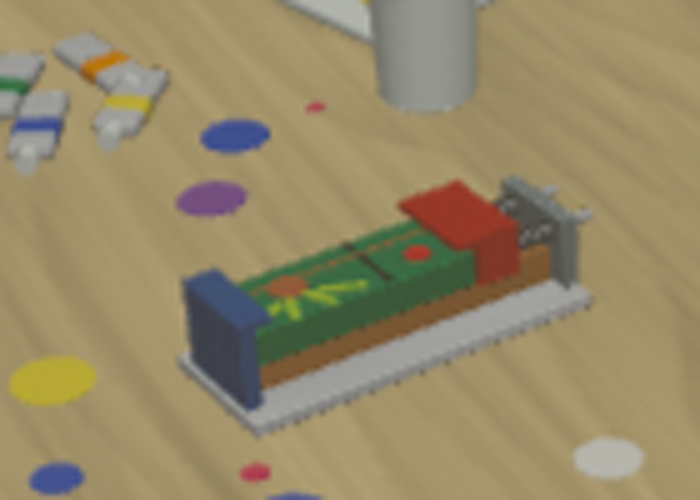

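```bash
python3 -c "
from station import manip
print(manip.sign_off())"
```

```text
the job is handed in; nothing more can be done
None
```

The green panel is clamped in the holder, picture up and flat on the bed, and the job was handed in at about 27 s of the 67 s allowed. The sign-off reports no verdict, so what follows rests on my own checks.

**What I did**
- I lifted the panel from the rack, stood it on the bare table, let go and tipped it over so it lay flat, picture up.
- I gripped it again across its width. Lowering its far end onto the stop's lip tilted it by roughly 0.34 rad in the fingers.
- I slid the near end under the red jaw's lip and pushed the jaw back to about 33 mm or more. Then I lowered the far end inside the blue stop, moved the panel under the stop's lip and let go.
- I pressed down with closed fingers at about 14.5 N and moved the arm clear.

**Last checks**

| Check | Measured | Required |
|---|---|---|
| Jaw opening (camera) | about 14.3 mm | 9–19 mm |
| Panel angle against holder | 0.139 rad against 0.14 rad | within 0.08 rad |
| Position across the bed | within about 1 mm of the middle | within 9 mm |
| Panel top when pressed | 58.1 mm (58 mm when flat on the bed) | within 3 mm of flat |

- **Position along the bed:** I did not measure this directly because the lips hide both ends. The jaw opening matches a centred panel.
- **Bystanders:** the orange panel, jar, tape and brush tin look unmoved in the last scene picture; I did not measure them.
- **Forces:** the wrist force briefly reached about 38 N while lowering the panel onto the bed.

No check failed or disagreed with another.

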